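Turn over the leaf of the component sample book

TASK

Turn the raised upper leaf of the component sample book over its spine, pushing it gently with the fingertips without gripping it or slamming it, and lightly press it down until it lies flat on the empty platform on the other side. Leave the leaf beneath lying where it is, leave the loose things round the book alone, and finish with the hand clear.

Things in the scene. Friction and masses are not known exactly. Their poses are not given: they have to be found in the camera images.
- sample_book: Sample book: fixed grey stand, 170 mm along its spine (its x) by 200 mm (its y), a flat platform 40 mm high on each side of the spine. Origin: centre of its underside, on the worktop; z up. Both leaves start on its -y side (robot's right); the +y platform starts empty. A shelf rack overhangs the worktop behind the book: travel high only on the robot's side of it.
- spine (a point): Middle of the steel spine rod, which is the hinge axis of both leaves: it runs along the book's x, over its origin, 45 mm above the worktop. Axes as the book's.
- top_leaf (a joint): Angle of the upper leaf about the spine, rad: 0 = flat on the -y side upon the under leaf, pi/2 = upright, pi = flat on the +y platform. Starts ajar, 0.25 to 0.55. About 0.12 kg. Stiff hinge (0.1 N m of friction): the leaf stays at any angle where it is left and does not fall; 1 to 3 N at its tab move it.
- tab_edge (a point): Middle of the tab's outer edge, 130 mm from the hinge axis, on the face that looks down at the start. That face's plane holds the hinge axis; it looks up, 45 mm above the worktop, once turned over. Leaf: rigid framed panel 5 mm thick, 150 mm along the spine, 10 to 105 mm from the axis; the tab, 60 mm wide, goes on to 130 mm. Frame turns with the leaf, -y from spine to tab.
- under_leaf (a joint): Angle of the leaf beneath, same meaning, 0 at the start: flat on the -y platform, its upper face 45 mm above the worktop. Same look, no tab, reaches only 93 mm from the hinge axis, same stiff hinge. It must stay where it lies.
- plastic_tub: Bystander, loose, to be left alone: white-grey open plastic tub, 65 mm across, 47 mm high. Origin: centre of its underside.
- cap_electro: Bystander, loose, to be left alone: dark upright cylindrical capacitor, 22 mm across, 34 mm high. Origin: centre of its underside.
- tape_1: Bystander, loose, to be left alone: roll of dark tape lying flat, 55 mm across, 19 mm high. Origin: centre of its underside.
- scrap_board: Bystander, loose, to be left alone: small piece of circuit board, 26 x 36 x 5 mm. Origin: centre of its underside.
- flux_tin: Bystander, loose, to be left alone: small round brownish tin, 45 mm across, 22 mm high. Origin: centre of its underside.
- marker_blue: Bystander, loose, to be left alone: felt marker lying flat, 12 x 116 x 13 mm, long along its y. Origin: centre of its underside.

How it is judged:
By the outcome, as a careful person would: the job done as asked, in the order asked, and still so for the second after the job is handed in, with the robot touching nothing.
It also fails if it takes over 42 s, if anything falls off the work surface, if the arm or the gripper's body presses on something with over 40 N, if the wrist force passes 120 N, or if a joint passes its speed limit or range.

ROBOT

A 7-joint arm with a two-finger parallel gripper is mounted at the origin on a cart in front of the work surface, level with it; the furniture and walls round the work are solid. World frame = base frame: x ahead of the robot, y to its left, z up, the work surface at z = 0. Lengths are in mm, angles in rad, forces in N, time in s.
With the tool pointing down it reaches from about 425 to 875 mm from the base axis. Payload 8.4 kg.
Tool frame: the origin (TCP) lies on the mounting face of the last link; the fingertips stand 173 mm ahead of it and the grasp point (between the pads) lies 155 mm ahead of it; z points along the fingers, y is the line along which they close (so a half turn about z gives the same grasp; the last joint's range is limited). The gripper opens to 85 mm and grips with 20 to 120 N. Pads are 22 mm wide; open, the fingers measure 114 mm over their backs; the gripper's body (76 mm by 85 mm) begins 54 mm behind the grasp point. The pads swing forward as they close: fully open they stand 13 mm farther back than shut.
Start: joints at [-1.423, 0.333, 0.04, 1.465, -0.013, 1.343, -0.059], TCP at [158.802, 630.282, 404.708] pointing down, gripper open.
Joint ranges: [-2.58, 2.58], [-0.38, 2.09], [-1.3, 1.39], [0.25, 2.4], [-1.5, 4.64], [0.08, 2.09], [-2.65, 2.65]. Speed limits (rad/s): [2.22, 2.22, 2.79, 2.79, 3.14, 3.14, 3.14].

INTERFACE

Orientations are given as a unit quaternion [w, x, y, z].
In Python, from rig import * gives the robot as it stands.
- The arm moves only by the tool arm_command, never from a script. Its argument "increments" is a list of rows, each a list of 3 entries, a list of its own where there are three numbers: the shift along the tool's x, y, z each as a share of 250 mm, from -1 to 1, then the turn, a rotation vector about the tool's x, y, z each as a share of pi/4 rad, from -1 to 1, then the gripper command: -1 is shut, 1 is fully open, values between are in proportion. In form: [[[dx, dy, dz], [ax, ay, az], gripper], ...]. A call has exactly 8 rows; each row shifts and turns the commanded pose from where the row before left it, along the tool's axes as they then stand; what a row does not reach is not made up. A row lasts 1/8 s, in which the tool goes at most 62.5 mm and 10.7 degrees, less where a joint would pass 70% of its speed; a pose out of reach is approached as far as the arm can. A call with a number of a shift or a turn outside -1 to 1 is refused whole. A call with a gripper value outside its range is refused whole. The fingers move at their own pace and stop on an object; the grip force is fixed at half the most. Time passes only in rows, so rows that do not move let the fingers close, or fill a call up. It gives the time, the measured TCP pose, the force, the opening and the grip force at its end, in the units of the state.
- read_state(): the state, without advancing time (a new reading comes with each control period).
- capture(name): name is "side" or "top" or "wrist"; returns (picture, depth): 384x512x3 uint8, red, green, blue; 384x512 float32, mm along the optical axis (not along the pixel's ray), 0 where there is no reading.
- calibration(name): a dict with "intrinsics" (3x3 intrinsics, pixels), "world_from_camera" (4x4, takes a point from camera to world coordinates). Camera axes: x right, y down, z forward; pixel columns grow to the right and rows downward; lengths in mm; the calibration is good to about 2 mm. A picture is of the moment at which its call begins: read the wrist's pose just before it. calibration takes no time and is no camera call; for the wrist camera it gives the pose at the moment of the call.
- close_job(): hands the job in; it is judged then, once.
The state is a dict: "time": time; "joint_pos": joint angles; "joint_velocities": joint speeds; "joint_efforts": joint torques, N m; "eef_pos": TCP position; "ee_rot": TCP orientation; "wrist_force": force on the tool from outside, world axes, zero at the start; "wrist_torque": the same for the moment, N m; "grip_width": opening from 0.0 (shut) to 1.0 (fully open); "gripper_force": force on a finger pad.
Only numpy, scipy, OpenCV 4.12 (cv2) and the standard library are available. Lean on these libraries where they do the work, as an engineer would, in place of code of your own. Each camera call takes 0.05 s, during which the arm holds its last target. There are 200 camera calls.

## Working session

There is one attempt and no reset: what is moved stays moved. The work goes in short steps, Python scripts to look and compute and a tool call to move; the robot and the scene stay as the last step left them, time stands still between calls to the robot, and variables do not carry over. Pictures are saved under pics/ and viewed, at most 10 in all, crops included, and the job is handed in when it is done.

Besides the shell and the picture viewer there is one more tool, called after "Call:" by a JSON object that holds its "method" and its "body". arm_command: Moves the arm, as the interface text tells. Its arguments: {"type":"object","properties":{"increments":{"type":"array","items":{"type":"array"}}},"required":["increments"]}

```bash
mkdir -p pics; python3 - <<'E'
from rig import *
import cv2,numpy as np
s=read_state();print(s['time'],s['eef_pos'],s['ee_rot'],s['grip_width'],s['wrist_force'])
for n in('top','side'):
    p,d=capture(n);cv2.imwrite(f'pics/{n}0.png',p[:,:,::-1]);np.savez(f'{n}0.npz',p=p,d=d,**calibration(n))
    print(n,calibration(n))
E
```

```text
0.0 [158.77088291 630.12992655 403.80519518] [-4.23900363e-05  1.23108350e-01  9.92392891e-01 -8.26332726e-04] 1.0003110582183872 [ 0.24733093 -0.77298678  0.26959391]
top {'intrinsics': array([[465.87238419,   0.        , 253.19260896],
       [  0.        , 465.87238419, 195.34135066],
       [  0.        ,   0.        ,   1.        ]]), 'world_from_camera': array([[-2.90746607e-02, -9.88822672e-01,  1.46234018e-01,
         4.21077299e+02],
       [-9.99557078e-01,  2.96905155e-02,  2.03011545e-03,
         4.33679593e+01],
       [-6.34918756e-03, -1.46110223e-01, -9.89247942e-01,
         1.06611833e+03],
       [ 0.00000000e+00,  0.00000000e+00,  0.00000000e+00,
         1.00000000e+00]])}
side {'intrinsics': array([[370.73261689,   0.        , 263.79123183],
       [  0.        , 370.73261689, 190.95330362],
       [  0.        ,   0.        ,   1.        ]]), 'world_from_camera': array([[ 8.23419498e-01, -2.78841643e-01,  4.94193958e-01,
         1.36083129e+02],
       [-5.67418660e-01, -3.98410725e-01,  7.20628169e-01,
        -6.05667485e+02],
       [-4.04896958e-03, -8.73794159e-01, -4.86279111e-01,
         5.08141208e+02],
       [ 0.00000000e+00,  0.00000000e+00,  0.00000000e+00,
         1.00000000e+00]])}
```

View pics/top0.png

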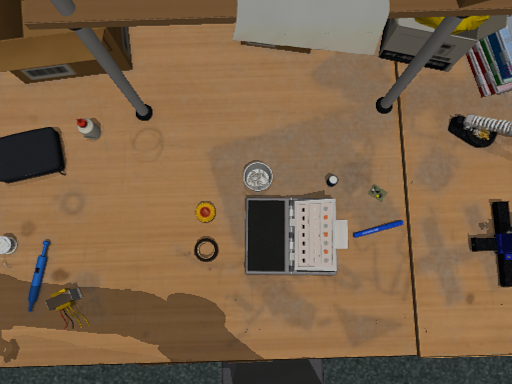

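View pics/side0.png

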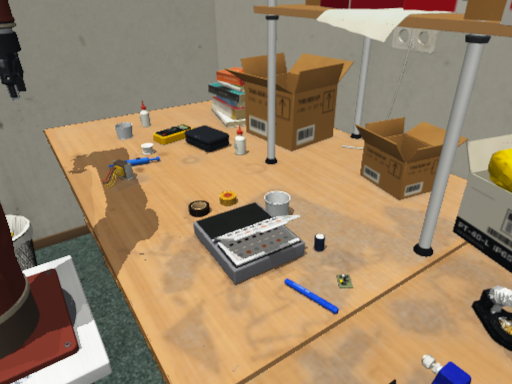

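The top view shows the book at cols 245–338, rows 195–275. The spine is at col ~292, the empty black platform is on the left (+y), and the tab is near (342,234). The marker, cap and tub are at (378,229), (332,180) and (258,176). The side view shows the leaf slightly raised. Next I'll measure these.

```bash
cat > h.py <<'E'
import numpy as np,cv2
def cloud(f):
    z=np.load(f);d=z['d'];K=z['intrinsics'];T=z['world_from_camera']
    v,u=np.indices(d.shape);P=np.stack([(u-K[0,2])/K[0,0]*d,(v-K[1,2])/K[1,1]*d,d],-1)
    W=P@T[:3,:3].T+T[:3,3];W[d==0]=np.nan
    return z['p'],W
E
python3 - <<'E'
from h import *
p,W=cloud('top0.npz')
np.set_printoptions(precision=1,suppress=True)
for n,(u,v) in dict(plat=(265,235),tableL=(225,250),spineT=(292,205),spineM=(292,235),spineB=(292,265),pageT=(315,205),page=(315,235),pageB=(315,265),tab=(343,235),tabi=(338,235),tube=(258,165),tubc=(258,177),cap=(332,180),board=(377,193),mk1=(358,234),mk2=(400,223),tape=(206,238),flux=(205,212),shelf=(300,30),post=(385,95)).items(): print(n,W[v,u])
# book footprint: z 25..60 near the book
m=(W[...,2]>28)&(W[...,2]<150)
m[:, :235]=0; m[:,350:]=0; m[:190]=0; m[285:]=0
r=cv2.minAreaRect(W[m][:,:2].astype(np.float32));print('all',r)
mp=m.copy();mp[:,288:]=0
print('plat rect',cv2.minAreaRect(W[mp][:,:2].astype(np.float32)),np.nanmedian(W[mp][:,2]))
# leaf: profile along row 235
for v in (205,235,262): print(v,[(u,W[v,u,1].round(),W[v,u,2].round()) for u in range(244,352,4)])
E
```

```text
plat [483.9  22.1  39.3]
tableL [455.  113.4  -1.8]
spineT [547.1 -39.   51.4]
spineM [481.6 -36.5  49.1]
spineB [417.  -34.   46.4]
pageT [542.2 -85.8  79.2]
page [478.4 -82.7  78.8]
pageB [415.7 -80.6  71.7]
tab [ 474.8 -135.7  111.4]
tabi [ 475.4 -126.5  106.1]
tube [644.5  32.5  25.2]
tubc [618.6  33.3  15.2]
cap [ 604.1 -133.5   28.9]
board [ 575.5 -240.4    0.7]
mk1 [ 481.8 -188.7   10. ]
mk2 [ 503.9 -285.4    9.6]
tape [482.6 154.6  14.9]
flux [540.8 155.3  21.2]
shelf [745.9 -28.2 449.7]
post [ 813.7 -277.9   -7.4]
all ((488.53826904296875, -39.921546936035156), (209.88186645507812, 184.51345825195312), 87.60568237304688)
plat rect ((490.9985656738281, 18.919036865234375), (92.097900390625, 184.51345825195312), 87.60568237304688) 38.17079133577522
205 [(244, np.float64(67.0), np.float64(-0.0)), (248, np.float64(58.0), np.float64(37.0)), (252, np.float64(49.0), np.float64(40.0)), (256, np.float64(40.0), np.float64(39.0)), (260, np.float64(31.0), np.float64(41.0)), (264, np.float64(22.0), np.float64(39.0)), (268, np.float64(13.0), np.float64(38.0)), (272, np.float64(4.0), np.fl
[... 2534 characters left out ...]
float64(-26.0), np.float64(40.0)), (292, np.float64(-35.0), np.float64(42.0)), (296, np.float64(-42.0), np.float64(54.0)), (300, np.float64(-51.0), np.float64(57.0)), (304, np.float64(-58.0), np.float64(65.0)), (308, np.float64(-67.0), np.float64(66.0)), (312, np.float64(-75.0), np.float64(69.0)), (316, np.float64(-83.0), np.float64(74.0)), (320, np.float64(-90.0), np.float64(84.0)), (324, np.float64(-98.0), np.float64(85.0)), (328, np.float64(-105.0), np.float64(90.0)), (332, np.float64(-113.0), np.float64(96.0)), (336, np.float64(-120.0), np.float64(100.0)), (340, np.float64(-146.0), np.float64(-1.0)), (344, np.float64(-155.0), np.float64(1.0)), (348, np.float64(-165.0), np.float64(-4.0))]
```

```bash
python3 - <<'E'
from h import *
a=cv2.imread('pics/top0.png')[160:290,230:410];b=cv2.imread('pics/side0.png')[170:320,180:350]
cv2.imwrite('pics/c1.png',np.vstack([cv2.resize(a,(500,360),interpolation=2),cv2.resize(b,(500,235*1),interpolation=2)]))
E
```

```text
(no output)
```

View pics/c1.png

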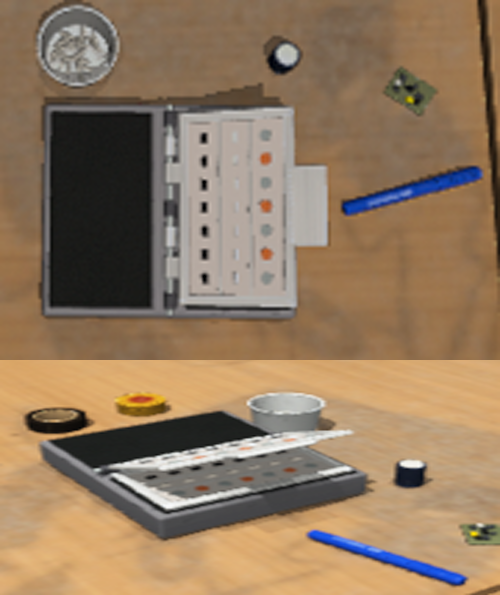

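The leaf sits at about 0.53 rad, with the tab edge near y=-149, z=111. The book yaw is about -2.3° and the spine is near (486,-37). I'll write a helper that turns world waypoints into tool increments.

```bash
cat >> h.py <<'E'
from scipy.spatial.transform import Rotation as R
def plan(pos,q,wps,turns):
    r=R.from_quat(np.r_[q[1:],q[0]]);p=np.array(pos,float)
    for w,t in zip(wps,turns):
        d=r.inv().apply(np.array(w)-p)/250;print(d.round(3).tolist(),'mm',np.linalg.norm(np.array(w)-p).round())
        p=np.array(w,float);r=r*R.from_rotvec(np.array(t)*np.pi/4)
    print(r.as_matrix().round(3))
E
python3 - <<'E'
from rig import *
from h import *
from scipy.interpolate import make_interp_spline
s=read_state()
k=np.array([[159,630,404],[330,510,400],[450,360,390],[510,180,380],[520,20,370],[500,-110,370],[481,-200,360]],float)
L=np.r_[0,np.cumsum(np.linalg.norm(np.diff(k,axis=0),axis=1))]
w=make_interp_spline(L,k,k=2)(np.linspace(0,L[-1],19)[1:])
plan(s['eef_pos'],s['ee_rot'],w,[[0,0,1.738/14]]*14+[[0,0,0]]*4)
# book x extent and tub distance check
p,W=cloud('top0.npz');b=W[190:285,240:288].reshape(-1,3);b=b[b[:,2]>30];print(np.percentile(b[:,0],[1,50,99]))
print(W[221:250,343,0][[0,-1]],[ (v,W[v,342].round()) for v in (217,219,221,247,249,251)])
E
```

```text
[-0.213, -0.057, 0.001] mm 55.0
[-0.211, -0.051, 0.003] mm 54.0
[-0.211, -0.045, 0.006] mm 54.0
[-0.212, -0.04, 0.008] mm 54.0
[-0.214, -0.035, 0.01] mm 54.0
[-0.217, -0.03, 0.012] mm 55.0
[-0.215, -0.031, 0.012] mm 54.0
[-0.213, -0.033, 0.011] mm 54.0
[-0.214, -0.036, 0.011] mm 54.0
[-0.216, -0.036, 0.011] mm 55.0
[-0.215, -0.031, 0.014] mm 54.0
[-0.216, -0.025, 0.016] mm 54.0
[-0.216, -0.021, 0.016] mm 54.0
[-0.215, -0.019, 0.008] mm 54.0
[-0.216, -0.018, -0.002] mm 54.0
[-0.215, -0.03, -0.001] mm 54.0
[-0.214, -0.034, 0.014] mm 54.0
[-0.212, -0.037, 0.029] mm 54.0
[[ 0.041  0.999 -0.   ]
 [ 0.999 -0.041 -0.001]
 [-0.001 -0.    -1.   ]]
[399.89583297 481.698261   566.14745389]
[503.52533349 449.49644   ] [(217, array([ 523., -157.,   -2.])), (219, array([ 518., -157.,   -1.])), (221, array([ 504., -136.,  106.])), (247, array([ 451., -133.,  108.])), (249, array([ 450., -153.,   -3.])), (251, array([ 445., -152.,    0.]))]
```

Call:
{"method": "arm_command", "body": {"increments": [[[-0.213,-0.057,0.001],[0,0,0.124],-1],[[-0.211,-0.051,0.003],[0,0,0.124],-1],[[-0.211,-0.045,0.006],[0,0,0.124],-1],[[-0.212,-0.04,0.008],[0,0,0.124],-1],[[-0.214,-0.035,0.01],[0,0,0.124],-1],[[-0.217,-0.03,0.012],[0,0,0.124],-1],[[-0.215,-0.031,0.012],[0,0,0.124],-1],[[-0.213,-0.033,0.011],[0,0,0.124],-1]]}}

```text
time: 1.1
eef_pos: [465.3, 330.2, 388.5]
ee_rot: [0.0, 0.492, 0.87, -0.0]
wrist_force: [0.6, 0.5, 0.1]
grip_width: -0.0
gripper_force: 0.0
```

Call:
{"method": "arm_command", "body": {"increments": [[[-0.214,-0.036,0.011],[0,0,0.124],-1],[[-0.216,-0.036,0.011],[0,0,0.124],-1],[[-0.215,-0.031,0.014],[0,0,0.124],-1],[[-0.216,-0.025,0.016],[0,0,0.124],-1],[[-0.216,-0.021,0.016],[0,0,0.124],-1],[[-0.215,-0.019,0.008],[0,0,0.124],-1],[[-0.216,-0.018,-0.002],[0,0,0],-1],[[-0.215,-0.03,-0.001],[0,0,0],-1]]}}

```text
time: 2.1
eef_pos: [503.1, -95.1, 370.6]
ee_rot: [-0.0, 0.721, 0.693, -0.0]
wrist_force: [0.9, -0.1, -0.1]
grip_width: -0.003
gripper_force: 0.0
```

Call:
{"method": "arm_command", "body": {"increments": [[[-0.214,-0.034,0.014],[0,0,0],-1],[[-0.212,-0.037,0.029],[0,0,0],-1],[[0,0,0],[0,0,0],-1],[[0,0,0],[0,0,0],-1],[[0,0,0],[0,0,0],-1],[[0,0,0],[0,0,0],-1],[[0,0,0],[0,0,0],-1],[[0,0,0],[0,0,0],-1]]}}

```text
time: 3.1
eef_pos: [481.8, -198.9, 360.0]
ee_rot: [0.0, 0.721, 0.693, 0.0]
wrist_force: [0.6, -0.0, 0.2]
grip_width: -0.005
gripper_force: 0.0
```

```bash
python3 - <<'E'
import numpy as np
th=np.r_[np.linspace(.5,1.5,12),np.linspace(1.5,2.6,14)[1:],np.linspace(2.6,3.1,10)[1:]]
P=[]
for t in th:
    if t<1.57: P.append((-130*np.cos(t)-12,45+130*np.sin(t)-25))
    else: P.append((-105*np.cos(t)-11,45+105*np.sin(t)))
P=np.array(P);d=np.diff(P,axis=0)/250
print(P[0],P[-1])
for t,p,x in zip(th[1:],P[1:],d): print(t.round(2),p.round(),x[0].round(3),-x[1].round(3))
E
```

```text
[-126.08573305   82.32532002] [93.90919078 49.36596956]
0.59 [-120.   92.] 0.025 -0.04
0.68 [-113.  102.] 0.028 -0.038
0.77 [-105.  111.] 0.031 -0.035
0.86 [-96. 119.] 0.034 -0.032
0.95 [-87. 126.] 0.037 -0.029
1.05 [-77. 132.] 0.04 -0.026
1.14 [-67. 138.] 0.042 -0.022
1.23 [-56. 142.] 0.044 -0.018
1.32 [-44. 146.] 0.045 -0.014
1.41 [-33. 148.] 0.046 -0.01
1.5 [-21. 150.] 0.047 -0.005
1.58 [-10. 150.] 0.047 -0.001
1.67 [ -1. 149.] 0.035 0.002
1.75 [  8. 148.] 0.035 0.005
1.84 [ 17. 146.] 0.035 0.008
1.92 [ 25. 144.] 0.034 0.011
2.01 [ 33. 140.] 0.033 0.014
2.09 [ 41. 136.] 0.032 0.016
2.18 [ 49. 131.] 0.03 0.019
2.26 [ 56. 126.] 0.028 0.021
2.35 [ 62. 120.] 0.026 0.024
2.43 [ 69. 114.] 0.024 0.026
2.52 [ 74. 107.] 0.022 0.028
2.6 [79. 99.] 0.02 0.03
2.66 [82. 94.] 0.011 0.02
2.71 [84. 89.] 0.01 0.021
2.77 [87. 83.] 0.009 0.021
2.82 [89. 78.] 0.008 0.022
2.88 [90. 72.] 0.007 0.022
2.93 [92. 67.] 0.005 0.023
2.99 [93. 61.] 0.004 0.023
3.04 [94. 55.] 0.003 0.023
3.1 [94. 49.] 0.002 0.023
```

Call:
{"method": "arm_command", "body": {"increments": [[[0,-0.024,0.1],[0,0,0],-1],[[0,0,0.15],[0,0,0],-1],[[0,0,0.15],[0,0,0],-1],[[0.03,0,0],[0,0,0],-1],[[0.04,0,0],[0,0,0],-1],[[0.03,0,0],[0,0,0],-1],[[0,0,0],[0,0,0],-1],[[0,0,0],[0,0,0],-1]]}}

```text
time: 4.1
eef_pos: [476.9, -173.9, 260.6]
ee_rot: [0.0, 0.721, 0.693, 0.0]
wrist_force: [0.0, -0.6, -0.2]
grip_width: -0.001
gripper_force: 0.0
```

```bash
python3 - <<'E'
from rig import *
import cv2,numpy as np
print(read_state()['wrist_force'])
p,d=capture('side');cv2.imwrite('pics/s1.png',cv2.resize(p[100:330,160:380,::-1],(660,600)[:2]))
E
```

```text
[ 0.04759715 -0.59899096 -0.20195563]
```

View pics/s1.png

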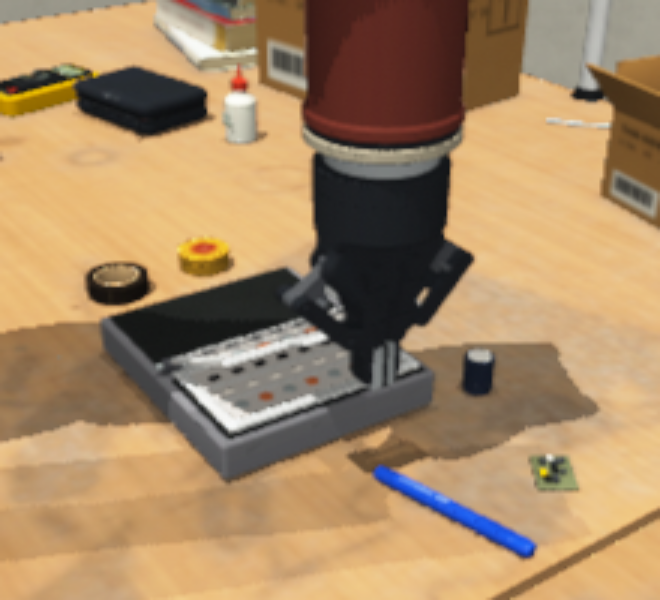

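The shut fingers (about (385,365)) stand just outside the tab, clear of the marker and the cap. Now I'll push along the arc.

Call:
{"method": "arm_command", "body": {"increments": [[[0.024,0,0.02],[0,0,0],-1],[[0.02,0,0],[0,0,0],-1],[[0.025,0,-0.04],[0,0,0],-1],[[0.028,0,-0.038],[0,0,0],-1],[[0.031,0,-0.035],[0,0,0],-1],[[0.034,0,-0.032],[0,0,0],-1],[[0.037,0,-0.029],[0,0,0],-1],[[0,0,0],[0,0,0],-1]]}}

```text
time: 5.15
eef_pos: [479.1, -123.1, 299.2]
ee_rot: [0.0, 0.72, 0.694, 0.001]
wrist_force: [-0.7, 0.3, -0.3]
grip_width: -0.0
gripper_force: 0.0
```

```bash
python3 - <<'E'
from rig import *
import cv2,numpy as np
print(read_state()['wrist_force'])
p,d=capture('side');cv2.imwrite('pics/s2.png',cv2.resize(p[100:330,160:380,::-1],(660,600)[:2]))
E
```

```text
[-0.69788445  0.26808982 -0.30562676]
```

View pics/s2.png

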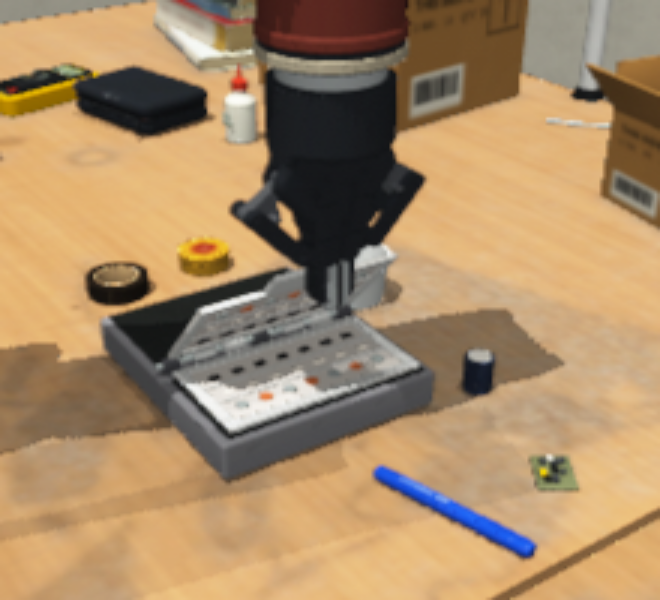

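The leaf is rising in front of the fingers (tab near (275,285)) and the under leaf is still flat. I'll continue past upright.

Call:
{"method": "arm_command", "body": {"increments": [[[0.04,0,-0.026],[0,0,0],-1],[[0.042,0,-0.022],[0,0,0],-1],[[0.044,0,-0.018],[0,0,0],-1],[[0.045,0,-0.014],[0,0,0],-1],[[0.046,0,-0.01],[0,0,0],-1],[[0.047,0,-0.005],[0,0,0],-1],[[0.04,0,-0.001],[0,0,0],-1],[[0.035,0,0.002],[0,0,0],-1]]}}

```text
time: 6.2
eef_pos: [482.0, -38.8, 321.9]
ee_rot: [-0.0, 0.721, 0.693, -0.0]
wrist_force: [0.3, -0.5, 0.0]
grip_width: -0.0
gripper_force: 0.5
```

Call:
{"method": "arm_command", "body": {"increments": [[[0.035,0,0.005],[0,0,0],-1],[[0.035,0,0.008],[0,0,0],-1],[[0.034,0,0.011],[0,0,0],-1],[[0.033,0,0.014],[0,0,0],-1],[[0.032,0,0.016],[0,0,0],-1],[[0.03,0,0.019],[0,0,0],-1],[[0.028,0,0.021],[0,0,0],-1],[[0,0,0],[0,0,0],-1]]}}

```text
time: 7.2
eef_pos: [484.0, 17.8, 297.9]
ee_rot: [-0.0, 0.721, 0.693, -0.0]
wrist_force: [0.1, -0.2, -0.1]
grip_width: -0.0
gripper_force: 0.0
```

```bash
python3 - <<'E'
from rig import *
import cv2,numpy as np
print(read_state()['wrist_force'])
p,d=capture('side');cv2.imwrite('pics/s3.png',cv2.resize(p[100:330,160:380,::-1],(660,600)[:2]))
E
```

```text
[ 0.13533211 -0.20242259 -0.06449277]
```

View pics/s3.png

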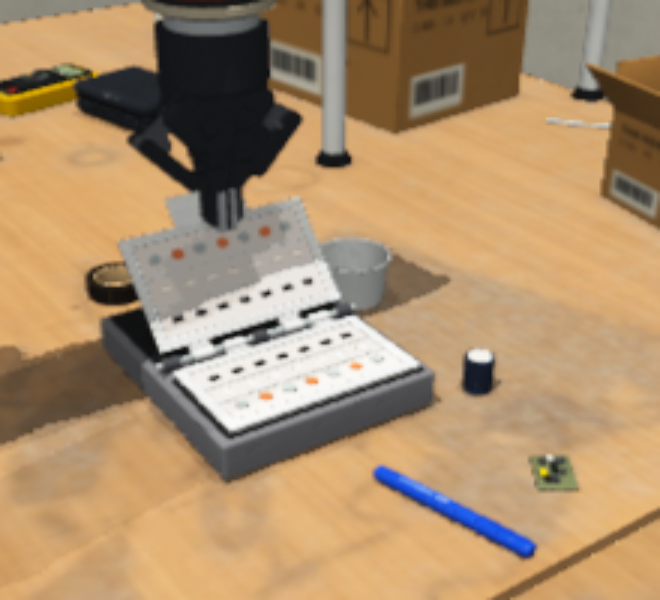

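The leaf is past upright and leaning on its stiff hinge, with the fingertips on its face at (222,225). The under leaf is still flat. I'll bring it down slowly.

Call:
{"method": "arm_command", "body": {"increments": [[[0.026,0,0.024],[0,0,0],-1],[[0.024,0,0.026],[0,0,0],-1],[[0.022,0,0.028],[0,0,0],-1],[[0.02,0,0.03],[0,0,0],-1],[[0.011,0,0.02],[0,0,0],-1],[[0.01,0,0.021],[0,0,0],-1],[[0.009,0,0.021],[0,0,0],-1],[[0.008,0,0.022],[0,0,0],-1]]}}

```text
time: 8.25
eef_pos: [485.5, 49.8, 250.2]
ee_rot: [0.0, 0.721, 0.693, 0.0]
wrist_force: [0.1, -0.6, 1.1]
grip_width: -0.002
gripper_force: 0.2
```

Call:
{"method": "arm_command", "body": {"increments": [[[0.007,0,0.022],[0,0,0],-1],[[0.005,0,0.023],[0,0,0],-1],[[0.004,0,0.02],[0,0,0],-1],[[0.003,0,0.016],[0,0,0],-1],[[0,0,0.008],[0,0,0],-1],[[0,0,0.004],[0,0,0],-1],[[0,0,0],[0,0,0],-1],[[0,0,0],[0,0,0],-1]]}}

```text
time: 9.25
eef_pos: [485.7, 54.4, 227.3]
ee_rot: [0.0, 0.721, 0.693, 0.0]
wrist_force: [0.4, 0.2, -0.2]
grip_width: -0.0
gripper_force: 0.0
```

Call:
{"method": "arm_command", "body": {"increments": [[[0,0,0.008],[0,0,0],-1],[[0,0,0.008],[0,0,0],-1],[[0,0,0.008],[0,0,0],-1],[[0,0,0.006],[0,0,0],-1],[[0,0,0],[0,0,0],-1],[[0,0,0],[0,0,0],-1],[[0,0,0],[0,0,0],-1],[[0,0,0],[0,0,0],-1]]}}

```text
time: 10.25
eef_pos: [485.7, 54.4, 219.8]
ee_rot: [-0.0, 0.721, 0.693, -0.0]
wrist_force: [0.3, 0.2, -0.8]
grip_width: -0.005
gripper_force: 0.0
```

Call:
{"method": "arm_command", "body": {"increments": [[[0,0,0.004],[0,0,0],-1],[[0,0,0.004],[0,0,0],-1],[[0,0,0],[0,0,0],-1],[[0,0,0],[0,0,0],-1],[[0,0,0],[0,0,0],-1],[[0,0,0],[0,0,0],-1],[[0,0,0],[0,0,0],-1],[[0,0,0],[0,0,0],-1]]}}

```text
time: 11.25
eef_pos: [485.8, 54.4, 218.4]
ee_rot: [-0.0, 0.721, 0.693, 0.0]
wrist_force: [-4.2, -1.0, 11.4]
grip_width: 0.004
gripper_force: 5.5
```

It's pressed with about 11 N at tip height 45 mm, so it's flat. I'll lift straight up, then move towards the robot's left, clear.

Call:
{"method": "arm_command", "body": {"increments": [[[0,0,-0.02],[0,0,0],-1],[[0,0,-0.06],[0,0,0],-1],[[0,0,-0.15],[0,0,0],-1],[[0,0,-0.2],[0,0,0],-1],[[0,0,-0.2],[0,0,0],-1],[[0.1,0,0],[0,0,0],-1],[[0.2,0,0],[0,0,0],-1],[[0.2,0,0],[0,0,0],-1]]}}

```text
time: 12.25
eef_pos: [490.6, 180.3, 376.5]
ee_rot: [0.0, 0.721, 0.693, 0.001]
wrist_force: [0.4, 0.7, 0.3]
grip_width: 0.001
gripper_force: 0.0
```

Call:
{"method": "arm_command", "body": {"increments": [[[0.2,0,0],[0,0,0],-1],[[0.2,0,0],[0,0,0],-1],[[0.2,0,0],[0,0,0],-1],[[0.1,0,0],[0,0,0],-1],[[0,0,0],[0,0,0],-1],[[0,0,0],[0,0,0],-1],[[0,0,0],[0,0,0],-1],[[0,0,0],[0,0,0],-1]]}}

```text
time: 13.25
eef_pos: [497.7, 353.3, 375.5]
ee_rot: [-0.0, 0.721, 0.693, 0.0]
wrist_force: [0.1, 0.2, 0.4]
grip_width: 0.0
gripper_force: 0.0
```

```bash
python3 - <<'E'
from rig import *
from h import *
print(read_state()['wrist_force'])
n='top';p,d=capture(n);np.savez('top1.npz',p=p,d=d,**calibration(n))
q,_=capture('side')
_,W=cloud('top1.npz');_,W0=cloud('top0.npz')
for v in (210,235,258): print(v,W[v,236:290:4,2].round())
print('right',W[235,296:336:5,2].round())
a=cv2.resize(p[150:300,190:410,::-1],(440,300));b=cv2.resize(q[150:320,170:350,::-1],(318,300))
cv2.imwrite('pics/f.png',np.hstack([a,b]))
E
```

```text
[0.08430934 0.19593562 0.37168859]
210 [-0. -3. 43. 43. 43. 39. 41. 41. 41. 42. 44. 39. 46. 37.]
235 [41. 47. 44. 42. 45. 43. 39. 43. 42. 43. 42. 39. 46. 34.]
258 [-1. -2. 43. 42. 39. 43. 44. 48. 42. 41. 40. 40. 45. 44.]
right [42. 42. 45. 42. 41. 42. 41. 41.]
```

View pics/f.png

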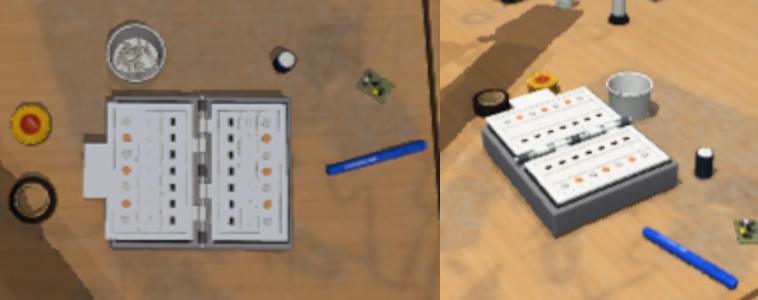

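The leaf lies flat on the +y platform (tab at (95,170)), level with the under leaf at a measured 42–43 mm. The bystanders are where they were and the hand is clear.

```bash
python3 -c "
from rig import *
print(close_job())"
```

```text
the job is handed in; nothing more can be done
None
```

The upper leaf is turned over its spine and lies flat on the empty platform; the under leaf and the loose things look undisturbed, the hand is clear, and the job is handed in at about 13 s (its verdict was not shown).

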